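# Unsnap the mirror housing and set the mirror

### The arm

A 6-joint arm with a two-finger parallel gripper is mounted at the origin on the work surface. World frame = base frame: x ahead of the robot, y to its left, z up, the work surface at z = 0. Lengths are in m, angles in degrees, forces in N, time in s.
With the tool pointing down it reaches from about 0.3 to 0.75 m from the base axis. Payload 8.5 kg.
Tool frame: the origin (TCP) lies between the finger pads; the fingertips stand env.finger_overhang ahead of it and the grasp point (between the pads) lies 2 mm behind it (env.finger_overhang is the distance from the TCP to the fingertips, in m); z points along the fingers, y is the line along which they close (so a half turn about z gives the same grasp; the last joint's range is limited). The gripper opens to 85 mm and grips with 20 to 120 N. Pads are 22 mm wide; open, the fingers measure 114 mm over their backs; the gripper's body (76 mm by 85 mm) begins 54 mm behind the grasp point. The pads swing forward as they close: fully open they stand 13 mm farther back than shut.
Start: joints at [-83.325, 21.807, 74.336, -0, 83.858, -12.336], TCP at [0.179, -0.52, 0.248] pointing down, gripper open.
Joint ranges: [-178.18, 178.18], [-50.72, 133.34], [12.68, 142.11], [-81.47, 261.47], [9.98, 163.14], [-165.26, 165.26]. Speed limits (degrees/s): [136.94, 136.94, 180, 180, 180, 180].

### API

Orientations are given as a 3x3 rotation matrix whose columns are the frame's x, y, z axes.
In Python, from rig import env gives the robot as it stands. The module is installed in compiled form; this text tells all that it offers.
- The arm moves only by the tool jog_arm, never from a script. Its arguments are lists of equal length, an entry for each row: "hand": the finger opening in m, from 0 to 0.0854; "travel": the shift along the world's x, y, z in m, a list of three; "yaw": the turn about the world's z in rad. A call has exactly 5 rows; each row shifts and turns the commanded pose from where the row before left it; what a row does not reach is not made up. A row lasts 1/8 s, in which the tool goes at most 62.5 mm and 10.7 degrees, less where a joint would pass 70% of its speed; a pose out of reach is approached as far as the arm can. A call is refused whole if a number of a shift passes 0.0625 or a number of a turn 0.188, either way. A call with a gripper value outside its range is refused whole. The fingers move at their own pace and stop on an object; "grip_force" is the grip in N (left out, the last holds). Time passes only in rows, so rows that do not move let the fingers close, or fill a call up. It gives the time, the measured TCP pose, the force, the opening and the grip force at its end, in the units of the state.
- env.observe(): the state, without advancing time (a new reading comes with each control period).
- env.get_image(name): name is "scene" or "top"; returns the picture (400x640x3 uint8, red, green, blue); there is no depth.
- env.calibration(name): a dict with "fx", "fy", "cx", "cy" (pixels), "position" and "rotation" of the camera in the world. Camera axes: x right, y down, z forward; pixel columns grow to the right and rows downward; lengths in m; the calibration is good to about 2 mm. A picture is of the moment at which its call begins. calibration takes no time and is no camera call.
- env.close_job(): hands the job in; it is judged then, once.
The state is a dict: "time_s": time; "q": joint angles; "qvel": joint speeds; "joint_efforts": joint torques, N m; "position": TCP position; "tool_rot": TCP orientation; "ft_force": force on the tool from outside, world axes, zero at the start; "wrist_torque": the same for the moment, N m; "grip_width": finger opening in m; "gripper_force": force on a finger pad.
Only numpy, scipy, OpenCV 4.12 (cv2) and the standard library are available. Lean on these libraries where they do the work, as an engineer would, in place of code of your own. Each camera call takes 0.05 s, during which the arm holds its last target. There are 200 camera calls.

### The job

On the microscope's mirror base, press the cap of the snap tab in towards the hood, without forcing it, until the hood springs up at that end; then draw the hood off and lay it, right way up and without dropping it, on the cork mat. Then set the mirror that was under it so that its lever stands straight up, and leave the vial rack and the bottle where they stand.

Things in the scene. Friction and masses are not known exactly. Their poses are not given: they have to be found in the camera images.
- base: White microscope mirror base, fixed: slab 260 x 160 x 30 mm. Origin: centre of its underside; x runs along its length from the tab end (-x) to the keeper end (+x), z up. The hood sits on top (z = 30). Black keeper at x = 75 to 88, 72 mm wide, up to z = 48. A low stop strip (x = -105 to -110, up to z = 40) keeps the seated hood from sliding to -x.
- hood: Loose white hood, a box open underneath, 150 x 120 x 90 mm, 0.18 to 0.35 kg. Origin: centre of its underside, at base (0, 0, 30 mm) with the base's axes while seated. Its tongue (+x end) is hooked 5 mm under the keeper bar: once sprung up, draw it 9 mm (not over 12) towards the tab (-x) to free it, then lift straight up 80 mm or more, as the tab stands inside its loop.
- hood_rib (a point): Middle of the upper face of the grip rib on top of the hood, 118 mm above the hood's origin. The rib is 70 mm long (along hood x), 14 mm wide, 28 mm high.
- hood_loop (a point): Underside of the loop's crossbar at hood x = -100 mm. The loop is flat, 6 mm thick, 64 mm wide, at the hood's lower edge; the tab stands through it and its barb holds it down. When the tab lets go, spring pins lift it and hold it: height 30 to 31 mm latched, 45 mm sprung (hood tilted 0.09 rad, its middle 7 mm up). It latches again only if the hood is pushed down.
- tab (a joint): Bend of the snap tab, m: 0 at rest, grows as it is pressed towards the hood (base +x). The barb lets go at 6 to 8 mm; end stop at 9.5 mm. The push grows from 3 N to 8 N at 7 mm and 10 N at the stop, plus up to 4 N of friction; over 30 N counts as forcing it. It springs back when let go.
- tab_face (a point): Point on the tab leaf's outer face (base x = -95 mm), 90 mm above the bench, on its middle line. The leaf is 40 mm wide (y), 4 mm thick, upright, its top 100 mm above the bench. On it a press cap, 32 mm wide, 74 to 98 mm above the bench, on an adjusting stem: it stands out 4 to 12 mm, found by touch. Press it in base +x, tip over 60 mm above the bench, clear of the loop.
- mirror (a joint): Angle of the mirror lever, rad: 0 straight up, positive leaning to base +x. Limits +-0.75; starts at 0.3 to 0.55. Turns about an axis along base y through base (0, 0, 54 mm). Stiff: it stays where left; 1 to 2 N at its end move it.
- lever_tip (a point): Middle of the lever's free end. Black bar 12 x 12 mm, 56 mm long from the hinge axis, at base y = -22 mm, under the hood until that is off; upright, its end is 110 mm above the bench. Beside it, at base y = -5 to 41, a 46 x 44 mm mirror plate on the same shaft, within 25 mm of the axis. Shaft brackets 64 mm high at base y = -48 and 46.
- mat: Cork mat lying fixed on the bench, 240 x 240 x 4 mm, origin at the centre of its underside, to one side of the base (left or right).
- rack: Loose rack of white-capped vials, 150 x 150 mm, 96 mm high, 0.8 kg, on the other side of the base. Bystander. Origin: centre of its underside.
- bottle: White bottle, 64 mm across, 150 mm high. Bystander. Origin: centre of its underside.
Mind the look-alikes: they are no part of the job. Leave any orange or yellow look-alike of the hood alone.

How it is judged (in metres and radians):
On the way, in this order (a step that is already met when the one before it is completed fails the run):
1. the hood has sprung up at the tab end (its loop more than 9 mm up) (z of hood_loop in the frame of base above 0.039 m), for 0.2 s.
2. the hood lies right way up on the mat, let go (x of hood in the frame of mat between -0.08 and 0.08 m and y of hood in the frame of mat between -0.08 and 0.08 m and z of hood in the frame of mat between -0.005 and 0.012 m and angle between hood's own z axis and vertical below 0.08 rad and linear speed of hood below 0.03 m/s and contact force between the fingers and hood below 0.1 N), for 0.2 s.
3. the mirror lever stands straight up (value of joint mirror between -0.1 and 0.1 rad and velocity of joint mirror between -0.05 and 0.05 rad/s), for 0.2 s.
At the end, for the whole second after the job is handed in: The hood lies still and right way up on the mat (its centre within 80 mm of the mat's centre along each of the mat's sides, tilt under 0.08 rad), let go; the mirror lever stands upright within 0.10 rad and is still (all of step 2 and all of step 3); the robot touches nothing.
It fails at once if the tab is forced (pushed by the robot with more than 30 N) (contact force between any of the fingers, the arm and tab above 30 N).
It fails at once if the hood is dropped (falling free faster than 0.5 m/s) (contact force between the fingers and hood below 0.05 N and linear speed of hood above 0.5 m/s).
It fails at once if the vial rack or the bottle is moved more than 30 mm (distance of any of rack, bottle from where it was at the start of the episode above 0.03 m).
It also fails if it takes over 61 s, if anything falls off the work surface, if the arm or the gripper's body presses on something with over 40 N, if the wrist force passes 120 N, or if a joint passes its speed limit or range.

## Working session

There is one attempt and no reset: what is moved stays moved. The work goes in short steps, Python scripts to look and compute and a tool call to move; the robot and the scene stay as the last step left them, time stands still between calls to the robot, and variables do not carry over. Pictures are saved under pics/ and viewed, at most 10 in all, crops included, and the job is handed in when it is done.

Besides the shell and the picture viewer there is one more tool, called after "Request:" as name([rows], argument=value, ...), one row to a line, values as JSON. jog_arm: Moves the arm, as the interface text tells. Its arguments: {"type":"object","properties":{"hand":{"type":"array"},"travel":{"type":"array"},"yaw":{"type":"array"},"grip_force":{"type":"number"}},"required":["hand","travel","yaw"]}

```bash
mkdir -p pics; cat > h.py <<'E'
import numpy as np, cv2
from rig import env
def cal(n):
    c=env.calibration(n); return np.array([[c['fx'],0,c['cx']],[0,c['fy'],c['cy']],[0,0,1.]]),np.array(c['position']),np.array(c['rotation'])
def ray(n,u,v):
    K,p,R=cal(n); d=R@np.linalg.solve(K,[u,v,1.]); return p,d/np.linalg.norm(d)
def onz(n,u,v,z):
    p,d=ray(n,u,v); return p+d*(z-p[2])/d[2]
def proj(n,X):
    K,p,R=cal(n); x=K@(R.T@(np.array(X)-p)); return x[:2]/x[2]
def tri(a,b):
    p,d=ray('scene',*a); q,e=ray('top',*b)
    s=np.linalg.lstsq(np.c_[d,-e],q-p,rcond=None)[0]
    A=p+s[0]*d;B=q+s[1]*e; return (A+B)/2,np.linalg.norm(A-B)
def snap(n,f):
    im=env.get_image(n); cv2.imwrite('pics/'+f,im[:,:,::-1]); return im
E
python3 - <<'E'
from h import *
for n in('scene','top'):
    snap(n,n+'0.png'); K,p,R=cal(n); print(n,K[0,0],p.round(3),R.round(3).tolist())
print(env.finger_overhang,env.observe())
E
```

```text
scene 472.69356219248954 [1.188 0.325 0.837] [[-0.401, 0.639, -0.656], [0.916, 0.275, -0.291], [-0.006, -0.718, -0.696]]
top 394.08442584830635 [0.433 0.004 0.992] [[-0.023, -0.996, 0.091], [-1.0, 0.023, -0.004], [0.002, -0.091, -0.996]]
0.017 {'time_s': 0.1, 'q': array([-8.33253037e+01,  2.18387660e+01,  7.43791830e+01,  8.30251026e-04,
        8.38585892e+01, -1.23336203e+01]), 'qvel': array([-0.00815082, -0.00465683, -0.16072337,  0.01713222, -0.07004829,
        0.0761075 ]), 'joint_efforts': array([ 3.79099030e-03, -4.49221623e+01, -2.31655508e+01, -1.86162915e-04,
        3.63090578e-03,  1.41197496e-06]), 'position': array([ 0.17913042, -0.51976021,  0.2477654 ]), 'tool_rot': array([[ 9.45471838e-01,  3.25703829e-01, -1.40958076e-04],
       [ 3.25703722e-01, -9.45470952e-01,  1.32846358e-03],
       [ 2.99413907e-04, -1.30193547e-03, -9.99999108e-01]]), 'ft_force': array([-0.59876647,  0.18717195,  1.05519772]), 'wrist_torque': array([-0.01344029, -0.0167696 , -0.02217173]), 'gripper_force': 0.0, 'grip_width': 0.08531804178108619}
```

View pics/scene0.png

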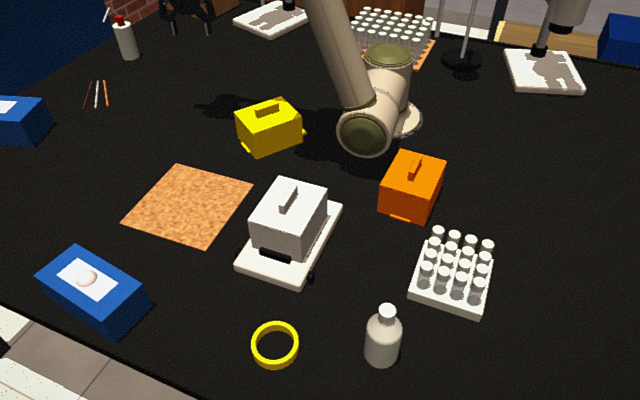

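View pics/top0.png

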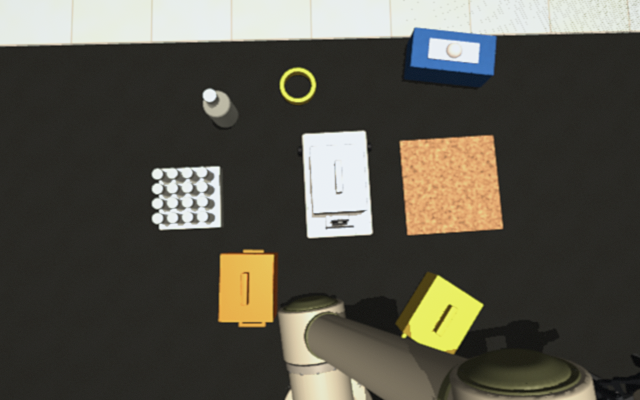

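The scene picture shows the white hood at (288,215) on its slab, with the black keeper at (275,255) facing the camera. Cork mat is at (190,205), rack at (452,270), bottle at (383,340). Top picture: hood (338,180), tab end at (340,223), mat (452,185). Candidates for the hood: white (338,180), orange (247,288), yellow (440,315). I choose the white one, on the slab, and check it in a crop.

```bash
python3 - <<'E'
from h import *
t=cv2.imread('pics/top0.png');s=cv2.imread('pics/scene0.png')
a=cv2.resize(t[120:245,290:385],None,fx=4.4,fy=4.4,interpolation=cv2.INTER_CUBIC)[:550]
b=cv2.resize(s[165:290,225:350],None,fx=3,fy=3,interpolation=cv2.INTER_CUBIC)
o=np.zeros((550,a.shape[1]+b.shape[1],3),np.uint8);o[:a.shape[0],:a.shape[1]]=a;o[:b.shape[0],a.shape[1]:]=b
cv2.imwrite('pics/crop1.png',o);print(o.shape,a.shape)
# slab mask: bright low-sat
hsv=cv2.cvtColor(t,cv2.COLOR_BGR2HSV)
m=((hsv[...,1]<60)&(hsv[...,2]>120)).astype(np.uint8); m[:,:295]=0;m[:,380:]=0;m[:125]=0;m[245:]=0
c=max(cv2.findContours(m,0,2)[0],key=cv2.contourArea)
r=cv2.minAreaRect(c);print(r)
P=np.array([onz('top',u,v,.03) for u,v in cv2.boxPoints(r)]);print(P.round(4),[np.linalg.norm(P[i]-P[i-1]).round(4) for i in range(4)],P.mean(0))
# mat
m=cv2.inRange(hsv,(5,60,90),(22,255,255)); m[:,:395]=0;m[:130]=0;m[240:]=0;m[:,510:]=0
c=max(cv2.findContours(m,0,2)[0],key=cv2.contourArea);r=cv2.minAreaRect(c)
P=np.array([onz('top',u,v,.004) for u,v in cv2.boxPoints(r)]);print(P.round(4),[np.linalg.norm(P[i]-P[i-1]).round(4) for i in range(4)],P.mean(0))
E
```

```text
(550, 793, 3) (550, 418, 3)
((336.7443542480469, 183.77056884765625), (104.81995391845703, 65.74185943603516), 86.90594482421875)
[[ 0.6875  0.0514  0.03  ]
 [ 0.6928 -0.1123  0.03  ]
 [ 0.4327 -0.1174  0.03  ]
 [ 0.4279  0.0424  0.03  ]] [np.float64(0.2599), np.float64(0.1638), np.float64(0.2601), np.float64(0.1599)] [ 0.56023399 -0.03395517  0.03      ]
[[ 0.6708 -0.1958  0.004 ]
 [ 0.6838 -0.4465  0.004 ]
 [ 0.4388 -0.4488  0.004 ]
 [ 0.4265 -0.2036  0.004 ]] [np.float64(0.2444), np.float64(0.251), np.float64(0.2451), np.float64(0.2454)] [ 0.55495235 -0.32368114  0.004     ]
```

View pics/crop1.png

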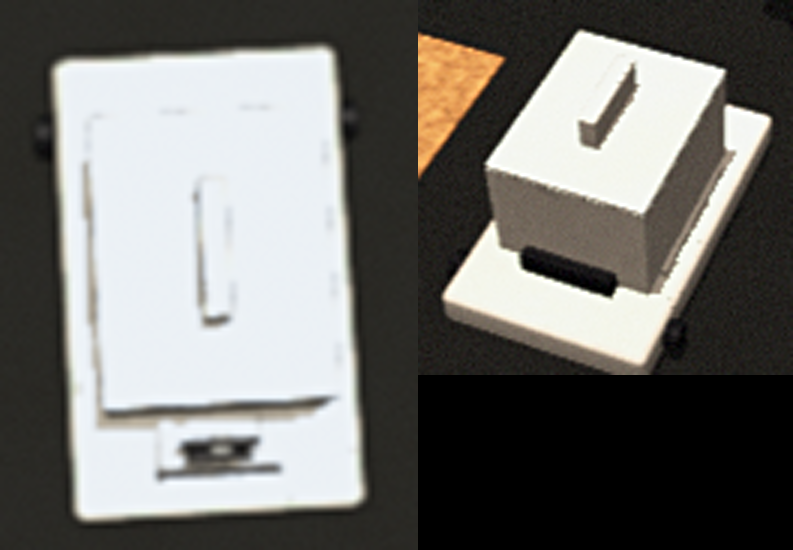

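The crop confirms it: white hood on the slab with its rib (top crop (215,248)), black keeper at the far (+x world) end, tab and loop at the near end (220,450). Next: the rib by two views, the slab's angle, the tab.

```bash
python3 - <<'E'
from h import *
T=lambda x,y:(290+(x+.5)/4.4-.5,120+(y+.5)/4.4-.5); S=lambda x,y:(225+(x-418+.5)/3-.5,165+(y+.5)/3-.5)
for a,b in (((592,122),(217,318)),((629,60),(214,176)),((609,92),(215.5,247))):
    X,e=tri(S(*a),T(*b));print('rib',X.round(4),round(e,4))
t=cv2.imread('pics/top0.png');hsv=cv2.cvtColor(t,cv2.COLOR_BGR2HSV)
m=((hsv[...,1]<60)&(hsv[...,2]>120))
g=hsv[...,2].astype(float)
for nm,lo,hi in(('L',295,315),('R',355,380)):
    pts=[]
    for v in range(165,230):
        w=m[v,lo:hi]; u=lo+np.argmax(w)-.5 if nm=='L' else lo+len(w)-1-np.argmax(w[::-1])+.5
        pts.append(onz('top',u,v,.03)[:2])
    vx,vy,x0,y0=cv2.fitLine(np.float32(pts),cv2.DIST_HUBER,0,.01,.01).ravel();print(nm,vy/vx,y0+(0.56-x0)*vy/vx)
for z in(.1,.045):
  for p in((183,440),(258,440),(183,458),(255,458),(160,425),(160,475),(280,467)): print(z,p,onz('top',*T(*p),z)[:2].round(4))
# expected projections
th=.03;b=np.array([.56,-.034])
E
```

```text
rib [ 0.5379 -0.0477  0.087 ] 0.0255
rib [ 0.5809 -0.0193  0.1989] 0.0267
rib [ 0.5609 -0.0333  0.1446] 0.0012
L 0.026323222 0.046442397
R 0.028459167 -0.11378581
0.1 (183, 440) [ 0.4681 -0.0165]
0.1 (258, 440) [ 0.4672 -0.055 ]
0.1 (183, 458) [ 0.4588 -0.0162]
0.1 (255, 458) [ 0.458  -0.0532]
0.1 (160, 425) [ 0.4761 -0.0048]
0.1 (160, 475) [ 0.4504 -0.0042]
0.1 (280, 467) [ 0.4531 -0.0659]
0.045 (183, 440) [ 0.4702 -0.0177]
0.045 (258, 440) [ 0.4693 -0.0587]
0.045 (183, 458) [ 0.4604 -0.0175]
0.045 (255, 458) [ 0.4595 -0.0568]
0.045 (160, 425) [ 0.4787 -0.0054]
0.045 (160, 475) [ 0.4515 -0.0047]
0.045 (280, 467) [ 0.4543 -0.0703]
```

Request:
jog_arm([
  [0.0245,0.0482,0],
  [0.0245,0.0482,0],
  [0.0245,0.0482,0],
  [0.0245,0.0482,0],
  [0.0245,0.0482,0],
], hand=[0,0,0,0,0], yaw=[-0.0304,-0.0304,-0.0304,-0.0304,-0.0304], grip_force=40)

```text
time_s: 0.72
position: [0.3021, -0.2773, 0.2482]
tool_rot: [[0.984, 0.177, -0.0], [0.177, -0.984, 0.0], [0.0, -0.0, -1.0]]
ft_force: [0.2, 0.5, 0.6]
grip_width: -0.0001
gripper_force: 0.0
```

Request:
jog_arm([
  [0.0245,0.0482,0],
  [0.0245,0.0482,0],
  [0.0245,0.0482,0],
  [0.0245,0.0482,0],
  [0.0245,0.0482,0],
], hand=[0,0,0,0,0], yaw=[-0.0304,-0.0304,-0.0304,-0.0304,-0.0304])

```text
time_s: 1.35
position: [0.4246, -0.0362, 0.2482]
tool_rot: [[1.0, 0.027, -0.0], [0.027, -1.0, 0.0], [-0.0, -0.0, -1.0]]
ft_force: [0.2, -1.1, -0.4]
grip_width: -0.0003
gripper_force: 0.0
```

Request:
jog_arm([
  [0,0,-0.04],
  [0,0,-0.04],
  [0,0,-0.02],
  [0,0,0],
  [0,0,0],
], hand=[0,0,0,0,0], yaw=[0,0,0,0,0])

```text
time_s: 1.98
position: [0.4245, -0.0382, 0.1491]
tool_rot: [[1.0, 0.028, 0.001], [0.028, -1.0, -0.0], [0.001, 0.0, -1.0]]
ft_force: [-1.1, -0.3, 0.3]
grip_width: -0.0003
gripper_force: 0.0
```

```bash
python3 - <<'E'
from h import *
o=env.observe();print(env.finger_overhang,o['position'],o['tool_rot'].round(4),o['grip_width'],o['ft_force'],o['time_s'])
E
```

```text
0.017 [ 0.42454388 -0.03815492  0.14907189] [[ 9.996e-01  2.770e-02  1.100e-03]
 [ 2.770e-02 -9.996e-01 -4.000e-04]
 [ 1.100e-03  4.000e-04 -1.000e+00]] -0.00025246172505272895 [-1.10885963 -0.27514648  0.3035914 ] 1.975
```

Request:
jog_arm([
  [0,0,-0.026],
  [0,0,-0.026],
  [0,0,0],
  [0.006,0,0],
  [0,0,0],
], hand=[0,0,0,0,0], yaw=[0,0,0,0,0])

```text
time_s: 2.6
position: [0.4312, -0.0382, 0.0974]
tool_rot: [[1.0, 0.028, 0.003], [0.028, -1.0, -0.001], [0.003, 0.001, -1.0]]
ft_force: [-0.5, 0.6, 0.2]
grip_width: 0.0006
gripper_force: 0.0
```

Request:
jog_arm([
  [0.002,0,0],
  [0.002,0,0],
  [0.002,0,0],
  [0.002,0,0],
  [0,0,0],
], hand=[0,0,0,0,0], yaw=[0,0,0,0,0])

```text
time_s: 3.22
position: [0.4383, -0.038, 0.0963]
tool_rot: [[1.0, 0.028, -0.0], [0.028, -1.0, 0.0], [-0.0, -0.0, -1.0]]
ft_force: [0.5, -0.2, 0.3]
grip_width: -0.0
gripper_force: 0.0
```

Request:
jog_arm([
  [0.001,0,0],
  [0.001,0,0],
  [0.001,0,0],
  [0.001,0,0],
  [0,0,0],
], hand=[0,0,0,0,0], yaw=[0,0,0,0,0])

```text
time_s: 3.85
position: [0.4422, -0.038, 0.0963]
tool_rot: [[1.0, 0.028, 0.0], [0.028, -1.0, -0.0], [0.0, 0.0, -1.0]]
ft_force: [0.7, 0.2, -0.1]
grip_width: -0.0001
gripper_force: 0.0
```

Request:
jog_arm([
  [0.001,0,0],
  [0.001,0,0],
  [0.001,0,0],
  [0,0,0],
  [0,0,0],
], hand=[0,0,0,0,0], yaw=[0,0,0,0,0])

```text
time_s: 4.47
position: [0.4451, -0.038, 0.0963]
tool_rot: [[1.0, 0.028, -0.0], [0.028, -1.0, 0.0], [-0.0, -0.0, -1.0]]
ft_force: [0.1, -1.1, -0.2]
grip_width: 0.0001
gripper_force: 0.0
```

Request:
jog_arm([
  [0.001,0,0],
  [0.001,0,0],
  [0.001,0,0],
  [0,0,0],
  [0,0,0],
], hand=[0,0,0,0,0], yaw=[0,0,0,0,0])

```text
time_s: 5.1
position: [0.4477, -0.0379, 0.0963]
tool_rot: [[1.0, 0.028, -0.001], [0.028, -1.0, 0.0], [-0.001, -0.0, -1.0]]
ft_force: [-4.2, -0.6, 2.8]
grip_width: -0.0
gripper_force: 2.2
```

Request:
jog_arm([
  [0.001,0,0],
  [0.001,0,0],
  [0.001,0,0],
  [0,0,0],
  [0,0,0],
], hand=[0,0,0,0,0], yaw=[0,0,0,0,0])

```text
time_s: 5.72
position: [0.4507, -0.0378, 0.0963]
tool_rot: [[1.0, 0.028, -0.001], [0.028, -1.0, 0.0], [-0.001, -0.0, -1.0]]
ft_force: [-6.3, 0.2, 3.0]
grip_width: -0.0002
gripper_force: 2.9
```

Request:
jog_arm([
  [0.001,0,0],
  [0.001,0,0],
  [0,0,0],
  [0,0,0],
  [0,0,0],
], hand=[0,0,0,0,0], yaw=[0,0,0,0,0])

```text
time_s: 6.35
position: [0.4524, -0.0378, 0.0962]
tool_rot: [[1.0, 0.028, -0.002], [0.028, -1.0, 0.0], [-0.002, -0.0, -1.0]]
ft_force: [-7.5, 0.5, 4.2]
grip_width: -0.0
gripper_force: 3.5
```

Request:
jog_arm([
  [0.001,0,0],
  [0.001,0,0],
  [0,0,0],
  [0,0,0],
  [0,0,0],
], hand=[0,0,0,0,0], yaw=[0,0,0,0,0])

```text
time_s: 6.98
position: [0.4543, -0.0378, 0.0962]
tool_rot: [[1.0, 0.028, -0.002], [0.028, -1.0, 0.0], [-0.002, -0.001, -1.0]]
ft_force: [-7.6, 0.1, 4.6]
grip_width: 0.0002
gripper_force: 3.8
```

```bash
python3 - <<'E'
from h import *
a=cv2.imread('pics/scene0.png');s=snap('scene','s1.png')[:,:,::-1]
cv2.imwrite('pics/c2.png',np.hstack([cv2.resize(i[160:295,215:350],None,fx=2.9,fy=2.9,interpolation=cv2.INTER_CUBIC) for i in(a,s)]))
E
```

```text
(no output)
```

View pics/c2.png

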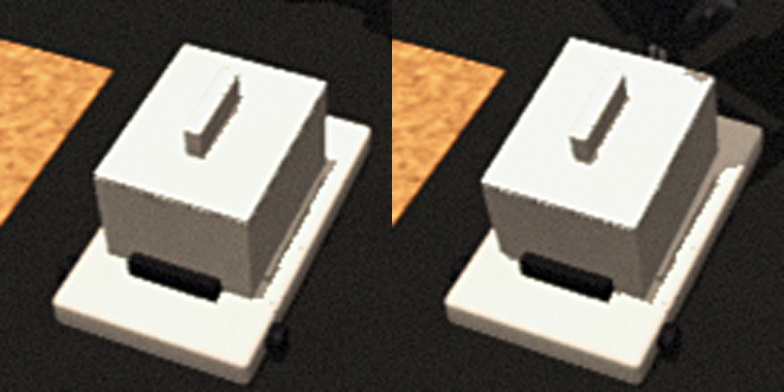

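The crop (right) shows the hood tilted: its tab-end edge stands about 6 px higher than before (left), and its front leans at the keeper. It has sprung. I back off and measure the rib again.

Request:
jog_arm([
  [-0.01,0,0],
  [-0.02,0,0],
  [-0.01,0,0],
  [0,0,0.05],
  [0,0,0.05],
], hand=[0,0,0,0,0], yaw=[0,0,0,0,0])

```text
time_s: 7.65
position: [0.4153, -0.0381, 0.1978]
tool_rot: [[1.0, 0.027, 0.001], [0.027, -1.0, 0.0], [0.001, -0.0, -1.0]]
ft_force: [1.5, -1.0, 0.0]
grip_width: -0.0002
gripper_force: 0.0
```

Request:
jog_arm([
  [0,0,0.03],
  [0,0,0],
  [0,0,0],
  [0,0,0],
  [0,0,0],
], hand=[0.05,0.05,0.05,0.05,0.05], yaw=[0,0,0,0,0])

```text
time_s: 8.28
position: [0.415, -0.038, 0.2257]
tool_rot: [[1.0, 0.028, -0.001], [0.028, -1.0, 0.001], [-0.001, -0.001, -1.0]]
ft_force: [0.4, -0.6, -0.4]
grip_width: 0.0501
gripper_force: 0.0
```

```bash
python3 - <<'E'
from h import *
s=snap('scene','s2.png')[:,:,::-1];t=snap('top','t2.png')[:,:,::-1]
a=cv2.resize(s[165:265,235:335],None,fx=4,fy=4,interpolation=cv2.INTER_CUBIC)
b=cv2.resize(t[130:230,290:390],None,fx=4,fy=4,interpolation=cv2.INTER_CUBIC)
o=np.hstack([a,b]);cv2.imwrite('pics/c3.png',o)
E
```

```text
(no output)
```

View pics/c3.png

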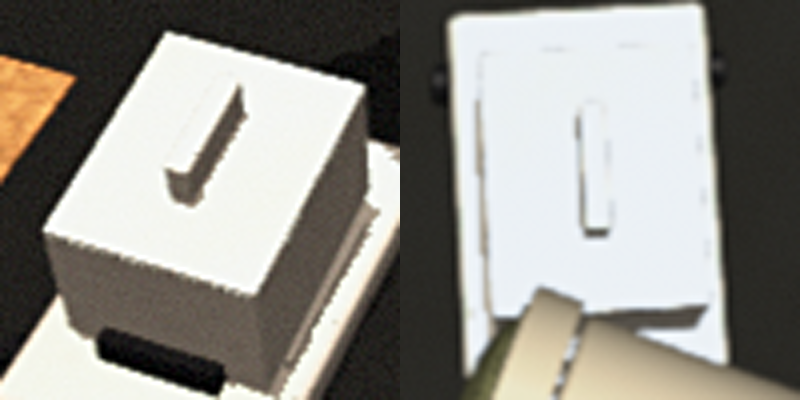

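The crop shows the sprung hood standing alone. Rib ends: keeper end at (184,174) in the scene half and (593,103) in the top half; tab end at (226,78) and (597,230).

```bash
python3 - <<'E'
from h import *
S=lambda x,y:(235+(x+.5)/4-.5,165+(y+.5)/4-.5);T=lambda x,y:(290+(x-400+.5)/4-.5,130+(y+.5)/4-.5)
P=[]
for a,b in(((184,174),(593,103)),((226,78),(597,230))):
    X,e=tri(S(*a),T(*b));P.append(X);print(X.round(4),round(e,4))
print((P[0]+P[1])/2,np.linalg.norm(P[0]-P[1]))
E
```

```text
[ 0.6044 -0.0311  0.1478] 0.005
[ 0.536  -0.0354  0.1547] 0.0045
[ 0.57018585 -0.03325499  0.1512637 ] 0.06884942976257097
```

Request:
jog_arm([
  [0.05,0.0015,0],
  [0.05,0.0015,0],
  [0.053,0.0015,0],
  [0,0,-0.03],
  [0,0,-0.02],
], hand=[0.05,0.05,0.05,0.05,0.05], yaw=[0,0,0,0,0])

```text
time_s: 9.0
position: [0.5682, -0.0333, 0.1745]
tool_rot: [[1.0, 0.028, -0.002], [0.028, -1.0, 0.001], [-0.002, -0.001, -1.0]]
ft_force: [-0.3, -0.6, -0.6]
grip_width: 0.0499
gripper_force: 0.0
```

Request:
jog_arm([
  [0,0,-0.015],
  [0,0,-0.01],
  [0,0,0],
  [0,0,0],
  [0,0,0],
], hand=[0.05,0.05,0.05,0.05,0.05], yaw=[0,0,0,0,0])

```text
time_s: 9.62
position: [0.5684, -0.0336, 0.152]
tool_rot: [[1.0, 0.028, 0.001], [0.028, -1.0, -0.0], [0.001, 0.0, -1.0]]
ft_force: [0.7, -0.4, -0.4]
grip_width: 0.0499
gripper_force: 0.0
```

Request:
jog_arm([
  [0,0,0],
  [0,0,0],
  [0,0,0],
  [0,0,0],
  [0,0,0],
], hand=[0.0,0.0,0.0,0.0,0.0], yaw=[0,0,0,0,0], grip_force=50)

```text
time_s: 10.25
position: [0.5682, -0.0336, 0.1516]
tool_rot: [[1.0, 0.028, 0.0], [0.028, -1.0, -0.0], [0.0, 0.0, -1.0]]
ft_force: [-1.2, -1.2, 3.5]
grip_width: 0.0131
gripper_force: 52.7
```

Request:
jog_arm([
  [-0.003,0,0],
  [-0.003,0,0],
  [-0.0035,-0.0003,0],
  [0,0,0],
  [0,0,0],
], hand=[0.0,0.0,0.0,0.0,0.0], yaw=[0,0,0,0,0])

```text
time_s: 10.88
position: [0.5584, -0.0337, 0.1515]
tool_rot: [[1.0, 0.028, -0.0], [0.028, -1.0, 0.0], [-0.0, -0.0, -1.0]]
ft_force: [-0.3, -0.3, 5.1]
grip_width: 0.0127
gripper_force: 53.0
```

Request:
jog_arm([
  [0,0,0.002],
  [0,0,0.003],
  [0,0,0.003],
  [0,0,0],
  [0,0,0],
], hand=[0.0,0.0,0.0,0.0,0.0], yaw=[0,0,0,0,0])

```text
time_s: 11.5
position: [0.5586, -0.0338, 0.1592]
tool_rot: [[1.0, 0.028, -0.0], [0.028, -1.0, 0.0], [-0.0, -0.0, -1.0]]
ft_force: [0.6, -0.1, -2.7]
grip_width: 0.0127
gripper_force: 52.0
```

Request:
jog_arm([
  [0,0,0.01],
  [0,0,0.015],
  [0,0,0.015],
  [0,0,0.01],
  [0,0,0],
], hand=[0.0,0.0,0.0,0.0,0.0], yaw=[0,0,0,0,0])

```text
time_s: 12.12
position: [0.5589, -0.0339, 0.2103]
tool_rot: [[1.0, 0.028, 0.002], [0.028, -1.0, -0.0], [0.002, 0.001, -1.0]]
ft_force: [-0.7, -0.7, -2.7]
grip_width: 0.0131
gripper_force: 52.0
```

Request:
jog_arm([
  [0,0,0.015],
  [0,0,0.02],
  [0,0,0.02],
  [0,0,0.01],
  [0,0,0],
], hand=[0.0,0.0,0.0,0.0,0.0], yaw=[0,0,0,0,0])

```text
time_s: 12.75
position: [0.5587, -0.0338, 0.2748]
tool_rot: [[1.0, 0.028, 0.001], [0.028, -1.0, -0.0], [0.001, 0.0, -1.0]]
ft_force: [-1.0, -0.4, -2.6]
grip_width: 0.0133
gripper_force: 52.0
```

```bash
python3 - <<'E'
from h import *
s=snap('scene','s3.png')
E
```

```text
(no output)
```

View pics/s3.png

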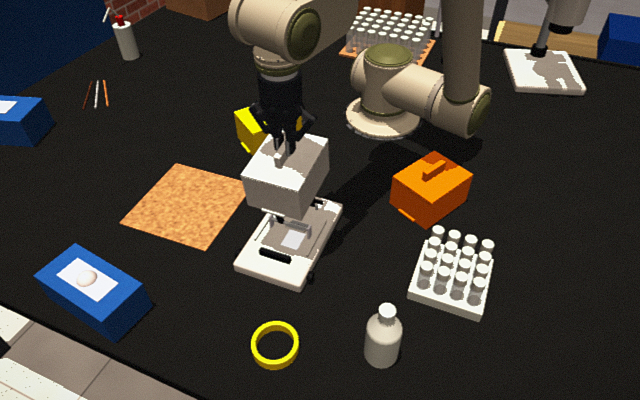

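The hood is clear of the base, held upright and slightly tilted. The mirror is uncovered at (290,235). The orange look-alike at (432,188) is turned compared with the first picture; the arm's elbow must have brushed it, so I keep away from there. Next I carry the hood to the mat.

Request:
jog_arm([
  [0,-0.02,0],
  [0,-0.04,0],
  [0,-0.05,0],
  [0,-0.05,0],
  [0,-0.05,0],
], hand=[0.0,0.0,0.0,0.0,0.0], yaw=[0,0,0,0,0])

```text
time_s: 13.42
position: [0.558, -0.2465, 0.2735]
tool_rot: [[1.0, 0.027, -0.001], [0.027, -1.0, 0.001], [-0.001, -0.001, -1.0]]
ft_force: [-0.6, 0.1, -1.6]
grip_width: 0.0129
gripper_force: 51.9
```

Request:
jog_arm([
  [0,-0.04,0],
  [0,-0.025,0],
  [0,-0.013,0],
  [0,0,-0.02],
  [0,0,-0.03],
], hand=[0.0,0.0,0.0,0.0,0.0], yaw=[0,0,0,0,0])

```text
time_s: 14.05
position: [0.5586, -0.3221, 0.2241]
tool_rot: [[1.0, 0.028, 0.001], [0.028, -1.0, -0.001], [0.001, 0.001, -1.0]]
ft_force: [0.1, -0.4, -2.3]
grip_width: 0.0124
gripper_force: 52.0
```

Request:
jog_arm([
  [0,0,-0.03],
  [0,0,-0.025],
  [0,0,-0.015],
  [0,0,-0.01],
  [0,0,0],
], hand=[0.0,0.0,0.0,0.0,0.0], yaw=[0,0,0,0,0])

```text
time_s: 14.68
position: [0.5586, -0.3217, 0.1441]
tool_rot: [[1.0, 0.028, -0.0], [0.028, -1.0, 0.0], [-0.0, -0.0, -1.0]]
ft_force: [0.7, -0.6, -1.5]
grip_width: 0.0129
gripper_force: 51.9
```

Request:
jog_arm([
  [0,0,-0.006],
  [0,0,-0.006],
  [0,0,-0.004],
  [0,0,-0.002],
  [0,0,0],
], hand=[0.0,0.0,0.0,0.0,0.0], yaw=[0,0,0,0,0])

```text
time_s: 15.3
position: [0.5587, -0.3218, 0.1263]
tool_rot: [[1.0, 0.028, -0.0], [0.028, -1.0, 0.0], [-0.0, -0.0, -1.0]]
ft_force: [-0.4, -1.3, -3.3]
grip_width: 0.0126
gripper_force: 52.0
```

Request:
jog_arm([
  [0,0,-0.002],
  [0,0,-0.002],
  [0,0,0],
  [0,0,0],
  [0,0,0],
], hand=[0.0,0.0,0.0,0.0,0.0], yaw=[0,0,0,0,0])

```text
time_s: 15.92
position: [0.5584, -0.3221, 0.1251]
tool_rot: [[1.0, 0.028, 0.001], [0.028, -1.0, -0.002], [0.001, 0.002, -1.0]]
ft_force: [-7.8, 3.1, 14.9]
grip_width: 0.013
gripper_force: 54.3
```

Request:
jog_arm([
  [0,0,0.001],
  [-0.003,0,-0.001],
  [-0.003,0,-0.001],
  [-0.003,0,-0.001],
  [0,0,0],
], hand=[0.0,0.0,0.0,0.0,0.0], yaw=[0,0,0,0,0], grip_force=20)

```text
time_s: 16.55
position: [0.5496, -0.322, 0.1204]
tool_rot: [[1.0, 0.027, 0.0], [0.027, -1.0, -0.0], [0.0, 0.0, -1.0]]
ft_force: [0.2, -1.1, 2.8]
grip_width: 0.0128
gripper_force: 52.7
```

Request:
jog_arm([
  [-0.001,0,-0.001],
  [0,0,-0.001],
  [0,0,0],
  [0,0,0],
  [0,0,0],
], hand=[0.0,0.0,0.0,0.0,0.0], yaw=[0,0,0,0,0])

```text
time_s: 17.18
position: [0.5482, -0.3221, 0.1195]
tool_rot: [[1.0, 0.028, -0.0], [0.028, -1.0, -0.001], [-0.0, 0.001, -1.0]]
ft_force: [-3.9, -0.2, 11.6]
grip_width: 0.0129
gripper_force: 53.9
```

Request:
jog_arm([
  [0,0,0],
  [0,0,0],
  [0,0,0],
  [0,0,0],
  [0,0,0],
], hand=[0.02,0.03,0.04,0.05,0.05], yaw=[0,0,0,0,0])

```text
time_s: 17.8
position: [0.5486, -0.3218, 0.1182]
tool_rot: [[1.0, 0.028, -0.0], [0.028, -1.0, 0.0], [-0.0, -0.0, -1.0]]
ft_force: [-0.0, -0.2, 0.2]
grip_width: 0.0501
gripper_force: 0.0
```

Request:
jog_arm([
  [0,0,0.02],
  [0,0,0.04],
  [0,0,0.05],
  [0,0,0.02],
  [0,0,0],
], hand=[0.05,0.05,0.05,0.05,0.05], yaw=[0,0,0,0,0])

```text
time_s: 18.42
position: [0.5489, -0.322, 0.2497]
tool_rot: [[1.0, 0.028, 0.002], [0.028, -1.0, -0.002], [0.002, 0.002, -1.0]]
ft_force: [-0.6, 0.1, -0.9]
grip_width: 0.0501
gripper_force: 0.0
```

```bash
python3 - <<'E'
from h import *
s=snap('scene','s4.png')[:,:,::-1];t=snap('top','t4.png')[:,:,::-1]
a=cv2.resize(s[130:300,110:350],None,fx=1.65,fy=1.65,interpolation=cv2.INTER_CUBIC)
b=cv2.resize(t[120:245,290:510],None,fx=1.8,fy=1.8,interpolation=cv2.INTER_CUBIC)
c=cv2.resize(t[120:245,295:380],None,fx=3,fy=3,interpolation=cv2.INTER_CUBIC)
d=cv2.resize(s[190:290,230:350],None,fx=3,fy=3,interpolation=cv2.INTER_CUBIC)
o=np.zeros((600,800,3),np.uint8)
for i,(x,y) in((a,(0,0)),(b,(400,0)),(c[:310],(0,285)),(d,(400,285))): o[y:y+i.shape[0],x:x+i.shape[1]]=i[:600-y,:800-x]
cv2.imwrite('pics/c4.png',o)
E
```

```text
(no output)
```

View pics/c4.png

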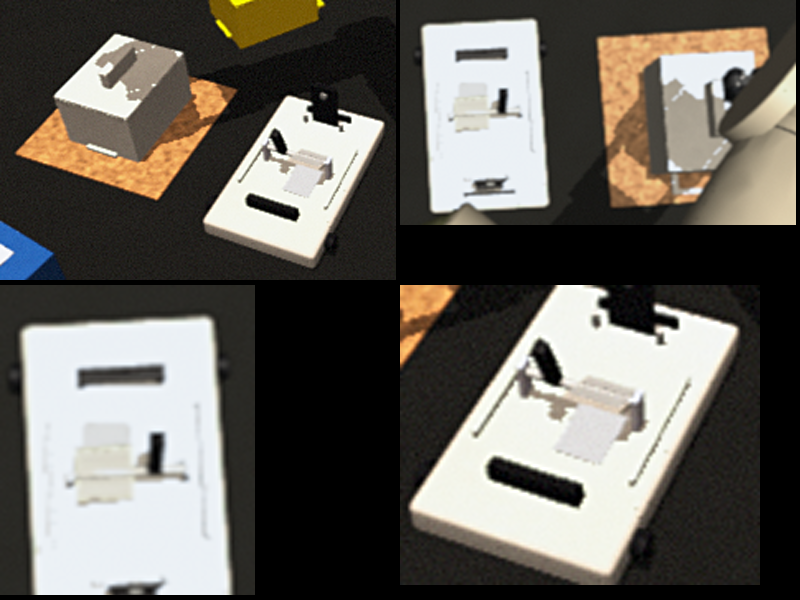

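The hood lies flat on the mat, seen at about (120,95) in the crop and let go. The lever is the black bar, at (157,433)-(157,472) in the lower left crop and with its tip at (540,343) lower right. It leans to +x, away from the tab.

Request:
jog_arm([
  [0.0134,0.053,0],
  [0.0134,0.053,0],
  [0.0134,0.053,0],
  [0.0134,0.053,0],
  [0.0134,0.053,0],
], hand=[0.05,0.03,0.0,0.0,0.0], yaw=[0,0,0,0,0])

```text
time_s: 19.15
position: [0.6155, -0.055, 0.2465]
tool_rot: [[1.0, 0.028, -0.003], [0.028, -1.0, 0.001], [-0.003, -0.001, -1.0]]
ft_force: [1.0, -1.0, 1.1]
grip_width: -0.0001
gripper_force: 0.0
```

Request:
jog_arm([
  [0,0,-0.045],
  [0,0,-0.045],
  [0,0,-0.03],
  [0,0,-0.022],
  [0,0,0],
], hand=[0,0,0,0,0], yaw=[0,0,0,0,0])

```text
time_s: 19.77
position: [0.6143, -0.0564, 0.1036]
tool_rot: [[1.0, 0.028, -0.006], [0.028, -1.0, 0.002], [-0.006, -0.002, -1.0]]
ft_force: [1.6, -0.4, 0.5]
grip_width: 0.0002
gripper_force: 0.0
```

```bash
python3 - <<'E'
from h import *
print(tri((276.7,209.3),(347.3,169.3)))
E
```

```text
(array([ 0.57989853, -0.05439995,  0.11180969]), np.float64(0.002246159295766066))
```

Request:
jog_arm([
  [-0.006,0,0],
  [-0.006,0,0],
  [-0.004,0,0],
  [-0.004,0,0],
  [0,0,0],
], hand=[0,0,0,0,0], yaw=[0,0,0,0,0])

```text
time_s: 20.4
position: [0.5956, -0.0568, 0.1067]
tool_rot: [[1.0, 0.028, 0.001], [0.028, -1.0, -0.0], [0.0, 0.0, -1.0]]
ft_force: [0.2, -0.4, 0.1]
grip_width: -0.0001
gripper_force: 0.0
```

Request:
jog_arm([
  [-0.004,0,0],
  [-0.004,0,0],
  [-0.004,0,0],
  [-0.002,0,0],
  [0,0,0],
], hand=[0,0,0,0,0], yaw=[0,0,0,0,0])

```text
time_s: 21.02
position: [0.5813, -0.0567, 0.1062]
tool_rot: [[1.0, 0.028, -0.001], [0.028, -1.0, 0.0], [-0.001, -0.0, -1.0]]
ft_force: [0.1, -0.3, -0.6]
grip_width: 0.0001
gripper_force: 0.1
```

Request:
jog_arm([
  [-0.001,0,0],
  [-0.001,0,0],
  [-0.001,0,0],
  [0,0,0],
  [0,0,0],
], hand=[0,0,0,0,0], yaw=[0,0,0,0,0])

```text
time_s: 21.65
position: [0.5786, -0.0568, 0.1063]
tool_rot: [[1.0, 0.028, -0.0], [0.028, -1.0, 0.0], [-0.0, -0.0, -1.0]]
ft_force: [0.4, -0.1, 1.1]
grip_width: 0.0001
gripper_force: 0.5
```

Request:
jog_arm([
  [0.01,0,0],
  [0.02,0,0],
  [0,0,0.05],
  [0,0,0.06],
  [0,0,0.03],
], hand=[0,0,0,0,0], yaw=[0,0,0,0,0])

```text
time_s: 22.28
position: [0.6095, -0.0568, 0.2496]
tool_rot: [[1.0, 0.028, 0.004], [0.028, -1.0, -0.001], [0.004, 0.001, -1.0]]
ft_force: [-0.1, 0.2, -0.1]
grip_width: 0.0002
gripper_force: 0.0
```

Request:
jog_arm([
  [-0.03,-0.06,0],
  [-0.03,-0.06,0],
  [-0.03,-0.06,0],
  [-0.03,-0.06,0],
  [0,0,0],
], hand=[0,0,0,0,0], yaw=[0,0,0,0,0])

```text
time_s: 22.9
position: [0.4953, -0.284, 0.246]
tool_rot: [[1.0, 0.022, -0.001], [0.022, -1.0, -0.0], [-0.001, 0.0, -1.0]]
ft_force: [0.4, 0.5, 0.3]
grip_width: 0.0002
gripper_force: 0.0
```

```bash
python3 - <<'E'
from h import *
s=snap('scene','s5.png')[:,:,::-1];t=snap('top','t5.png')[:,:,::-1]
c=cv2.resize(t[140:220,310:370],None,fx=6,fy=6,interpolation=cv2.INTER_CUBIC)
d=cv2.resize(s[190:270,250:320],None,fx=6,fy=6,interpolation=cv2.INTER_CUBIC)
B=np.array([.5602,-.0337]);k=.0274;R=np.array([[np.cos(k),-np.sin(k)],[np.sin(k),np.cos(k)]])
for a in(0,.15,.35):
  for n,i,o in(('top',c,(310,140)),('scene',d,(250,190))):
    x=np.r_[B+R@[.056*np.sin(a),-.022],.054+.056*np.cos(a)];u=proj(n,x);print(a,n,u.round(1),((u+.5-o)*6).round(0))
cv2.imwrite('pics/c5.png',np.hstack([c,d]));print(c.shape)
E
```

```text
0 top [347.6 178. ] [229. 231.]
0 scene [279.8 203.9] [182.  86.]
0.15 top [347.4 174.4] [227. 209.]
0.15 scene [278.1 206.7] [172. 103.]
0.35 top [347.  169.9] [225. 182.]
0.35 scene [276.  210.9] [159. 128.]
(480, 360, 3)
```

View pics/c5.png

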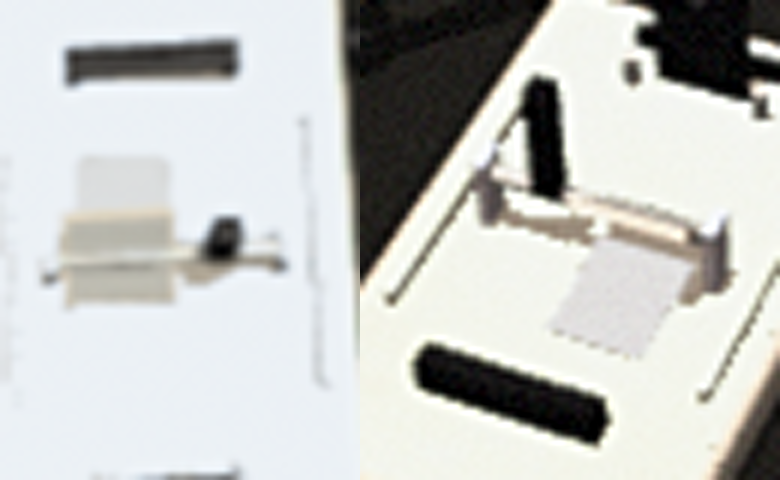

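The crop shows the lever upright. Its tip is at (541,84) in the scene half, against a predicted (542,86) for 0 rad, and at (227,234) in the top half, against (229,231). I check the bystanders, then hand in.

```bash
python3 - <<'E'
from h import *
a,b=cv2.imread('pics/scene0.png',0),cv2.imread('pics/s5.png',0)
for n,(x0,y0,x1,y1) in(('rack',(405,225,498,320)),('bottle',(360,302,405,368))):
    A=a[y0:y1,x0:x1];r=cv2.matchTemplate(b[y0-12:y1+12,x0-12:x1+12],A,cv2.TM_CCOEFF_NORMED);_,m,_,l=cv2.minMaxLoc(r);print(n,m,l[0]-12,l[1]-12)
o=env.observe();print(o['ft_force'],np.abs(o['qvel']).max(),o['time_s'])
print(env.close_job())
E
```

```text
rack 0.9989725351333618 0 0
bottle 0.9985502362251282 0 0
[-0.77719123  0.7096179   0.24539511] 2.201544042382665 23.0
the job is handed in; nothing more can be done
None
```

The job is handed in: the hood was sprung without forcing the tab and lies flat and let go on the mat, the lever stands upright, and the rack and bottle have not moved. However, the orange look-alike got turned and shifted during my moves, probably brushed by the arm's elbow.

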